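# Lock the tool chest with its sliding bar and drop pin

## Task

Lock the red tool chest with the orange-knobbed pin. First stand the pin in the hole of the lock housing, so that it rests on the sliding bar, and let go; then push the bar along by its yellow tab until its hidden hole comes under the pin and the pin drops in, without forcing the bar against the pin. At the end the pin's collar must sit fully down on the housing and the end of the bar must be through the keeper; leave the black pin in the rack and the other things where they are.

Things in the scene. Friction and masses are not known exactly. Their poses are not given: they have to be found in the camera images.
- chest: Red tool chest, fixed, 224 mm (x) by 344 mm (y), lid top 100 mm above the bench; origin at the centre of its underside, z up. Mid-lid stands a dark steel lock housing, 60 x 60 mm, 100 to 151 mm above the bench, with a 133 mm high cover over the bar from -58 to +88 mm in y. A flat bar slides through it along the chest's y; it locks towards -y. The tab is 153 mm high, the keeper 140.
- pin_hole (a point): Centre of the mouth of the vertical pin hole in the housing top, 151 mm above the bench; axes as the chest's. 14 mm across, 2 mm chamfer. Below the mouth: 26 mm of housing; the bar (top face 28 mm below the mouth, 8 mm thick, with a 15 mm hole hidden in the housing); a base plate 37 to 51 mm below the mouth with a 14 mm hole.
- keeper (a point): Middle of the opening of the steel keeper eye at the chest's -y end, 175 mm from the pin hole; the eye plate is 6 mm thick along y, its opening 39 mm wide; axes as the chest's.
- bar: Sliding bar, 30 mm wide, top face 123 mm above the bench; axes as the chest's. About 2.5 N of friction; stays where left; starts drawn back to the chest's +y; full travel 85 mm. Its hole is in an adjustable plate whose place differs by 24 mm from chest to chest and cannot be seen: the bar must go 28 to 67 mm towards -y to bring it under the pin hole.
- tab (a point): Middle of the upright part of the bar's yellow push tab at its +y end, 138 mm above the bench: a plate 36 mm wide (x), 6 mm thick (y), standing 30 mm above the bar's top. It is still 95 mm or more to the +y side of the pin hole when the holes are in line.
- nose (a point): The bar's free end at its -y end, mid thickness. It passes through the keeper eye when the bar is locked.
- pin: Locking pin with an orange knob, 63 to 126 g, upright in the rack, collar on the rack's top. Origin at its tip, z up along the pin. Steel shank 12 mm across, 48 mm long, the last 5 mm tapering to 7 mm; a collar 24 mm across, 48 to 53 mm above the tip; the knob, 18 mm across, 53 to 93 mm above the tip.
- short_pin: A pin like it with a black knob and a shank of only 28 mm: too short for this lock. Origin at its tip. It stays in the rack.
- rack: Wooden block 70 mm (x) by 150 mm (y), 55 mm tall, origin at the centre of its underside, fixed to the bench, with two pin holes on its y axis at -40 and +40 mm; either pin may be in either.
- paint_can: Bystander: a paint can, 76 mm across, 110 mm tall; origin in its underside.
- glue: Bystander: a yellow glue bottle, 48 mm across, 150 mm tall; origin in its underside.
- jar: Bystander: a glass jar, 70 mm across, 85 mm tall; origin in its underside.
- pipe_end: Bystander: a white pipe offcut standing on end, 60 mm across, 60 mm tall; origin in its underside.
- screwdriver: Bystander: a screwdriver lying on the bench; origin in its underside.
- brush: Bystander: a brush lying on the bench; origin in its underside.
Mind the look-alikes: they are no part of the job. Leave any green or turquoise look-alike of the pin alone.

How it is judged:
By the outcome, as a careful person would: the job done as asked, in the order asked, and still so for the second after the job is handed in, with the robot touching nothing.
It also fails if it takes over 62 s, if anything falls off the work surface, if the arm or the gripper's body presses on something with over 40 N, if the wrist force passes 120 N, or if a joint passes its speed limit or range.

## Robot

A 6-joint arm with a two-finger parallel gripper is mounted at the origin on the work surface. World frame = base frame: x ahead of the robot, y to its left, z up, the work surface at z = 0. Lengths are in m, angles in degrees, forces in N, time in s.
With the tool pointing down it reaches from about 0.375 to 0.975 m from the base axis. Payload 3.8 kg.
Tool frame: the origin (TCP) lies between the finger pads; the fingertips stand 17 mm ahead of it and the grasp point (between the pads) lies 2 mm behind it; z points along the fingers, y is the line along which they close (so a half turn about z gives the same grasp; the last joint's range is limited). The gripper opens to 85 mm and grips with 20 to 120 N. Pads are 22 mm wide; open, the fingers measure 114 mm over their backs; the gripper's body (76 mm by 85 mm) begins 54 mm behind the grasp point. The pads swing forward as they close: fully open they stand 13 mm farther back than shut.
Start: joints at [-2.114, 15.12, 91.902, -0, 72.978, -2.114], TCP at [0.675, -0, 0.248] pointing down, gripper open.
Joint ranges: [-150.88, 150.88], [-54.13, 125.18], [17.81, 147.31], [-75.09, 255.09], [0, 152.58], [-146.25, 146.25]. Speed limits (degrees/s): [147.25, 147.25, 180, 180, 180, 180].

## Interface

Orientations are given as [roll, pitch, yaw] about the fixed x, y, z axes, in that order (R = Rz(yaw) Ry(pitch) Rx(roll)).
In Python, from cell import ctrl gives the robot as it stands.
- The arm moves only by the tool jog_arm, never from a script. Its argument "series" is text: rows parted by semicolons, each of 7 numbers parted by spaces: the shift along the tool's x, y, z in m, then the turn, a rotation vector about the tool's x, y, z in rad, then the finger opening in m, from 0 to 0.0854. In form: tx ty tz wx wy wz jaw; .... A call has 1 to 5 rows; each row is the pose to reach, as a shift and turn from the pose commanded when the call began, along the tool's axes at that moment; what a row does not reach only later rows make up. A row lasts 1/8 s, in which the tool goes at most 62.5 mm and 10.7 degrees, less where a joint would pass 70% of its speed; a pose out of reach is approached as far as the arm can. A call with a gripper value outside its range is refused whole. The fingers move at their own pace and stop on an object; "newtons" is the grip in N (left out, the last holds). Time passes only in rows, so rows that repeat a pose let the fingers close. It gives the time, the measured TCP pose, the force, the opening and the grip force at its end, in the units of the state.
- ctrl.get_state(): the state, without advancing time (a new reading comes with each control period).
- ctrl.capture(name): name is "scene" or "side" or "wrist"; returns a dict with "pixels" (400x640x3 uint8, red, green, blue), "range_z" (400x640 float32, m along the optical axis (not along the pixel's ray), 0 where there is no reading), "vertical_fov" (degrees; the focal length in pixels is half the picture's height over the tangent of half this angle, whatever the lens; pixels are square), "cx", "cy" (the principal point, pixels), "extrinsics" (4x4, takes a point from world to camera coordinates); the wrist camera has in their place "hand_eye" (4x4, takes a point from camera to tool coordinates, whose origin is the TCP and whose axes are the flange's). Camera axes: x right, y down, z forward; pixel columns grow to the right and rows downward; lengths in m; the calibration is good to about 2 mm. A picture is of the moment at which its call begins: read the wrist's pose just before it.
- ctrl.hand_in(): hands the job in; it is judged then, once.
The state is a dict: "time": time; "joint_positions": joint angles; "dq": joint speeds; "joint_efforts": joint torques, N m; "position": TCP position; "orientation": TCP orientation; "contact_force": force on the tool from outside, world axes, zero at the start; "wrist_torque": the same for the moment, N m; "gripper_width": finger opening in m; "gripper_force": force on a finger pad.
Only numpy, scipy, OpenCV 4.12 (cv2) and the standard library are available. Lean on these libraries where they do the work, as an engineer would, in place of code of your own. Each camera call takes 0.05 s, during which the arm holds its last target. There are 200 camera calls.

## Working session

There is one attempt and no reset: what is moved stays moved. The work goes in short steps, Python scripts to look and compute and a tool call to move; the robot and the scene stay as the last step left them, time stands still between calls to the robot, and variables do not carry over. Pictures are saved under pics/ and viewed, at most 10 in all, crops included, and the job is handed in when it is done.

Besides the shell and the picture viewer there is one more tool, called after "Emit:" by a JSON object that holds its "method" and its "body", one argument or row to a line. jog_arm: Moves the arm, as the interface text tells. Its arguments: {"type":"object","properties":{"series":{"type":"string"},"newtons":{"type":"number"}},"required":["series"]}

```bash
mkdir -p pics; ls; cat > h.py <<'E'
import numpy as np, cv2
from cell import ctrl
def cap(n):
    c=ctrl.capture(n); h=c["pixels"].shape[0]
    c["f"]=h/2/np.tan(np.radians(c["vertical_fov"])/2); return c
def save(c,p): cv2.imwrite(p,cv2.cvtColor(c["pixels"],cv2.COLOR_RGB2BGR))
def cloud(c,T):  # T: cam->world
    v,u=np.indices(c["range_z"].shape); z=c["range_z"]
    P=np.stack([(u-c["cx"])/c["f"]*z,(v-c["cy"])/c["f"]*z,z],-1)
    return P@T[:3,:3].T+T[:3,3]
def T_of(c): return np.linalg.inv(c["extrinsics"])
def ray(c,T,u,v,zp):
    d=T[:3,:3]@np.array([(u-c["cx"])/c["f"],(v-c["cy"])/c["f"],1]);o=T[:3,3]
    return o+d*(zp-o[2])/d[2]
E
python3 - <<'E'
from h import *
print(ctrl.get_state())
for n in("scene","side"):
    c=cap(n); save(c,f"pics/{n}.png"); np.save(n+".npy",c,allow_pickle=True); print(n,c["f"],c["cx"],c["cy"],T_of(c).round(3).tolist())
E
```

```text
pics
{'time': 0.0, 'joint_positions': array([-2.11416620e+00,  1.51687260e+01,  9.19827419e+01,  3.06542522e-03,
        7.29776849e+01, -2.11519095e+00]), 'dq': array([ 0.15250686, -0.06360642,  0.05944348, -0.1201917 ,  0.1069057 ,
        0.13012307]), 'joint_efforts': array([ 6.10465631e-04, -5.15121067e+01, -3.67308676e+01, -4.07824507e-05,
        1.31324201e-02,  1.46811578e-05]), 'position': array([6.74293611e-01, 4.17233764e-05, 2.46953057e-01]), 'orientation': array([-1.79871043e+02, -7.69395695e-03,  9.00001154e+01]), 'contact_force': array([-0.06921467, -0.29707022, -0.86756162]), 'wrist_torque': array([0.04714127, 0.04453081, 0.03395182]), 'gripper_force': 0.0, 'gripper_width': 0.08528937682286476}
scene 370.70125249654023 323.4735694800851 200.17307186979505 [[0.253, 0.671, -0.697, 1.519], [0.968, -0.179, 0.178, -0.261], [-0.006, -0.719, -0.694, 1.04], [0.0, 0.0, 0.0, 1.0]]
side 388.594617004343 321.7019929723221 202.01097743977263 [[0.805, -0.308, 0.508, -0.005], [-0.594, -0.412, 0.691, -0.882], [-0.004, -0.858, -0.514, 0.728], [0.0, 0.0, 0.0, 1.0]]
```

View pics/scene.png

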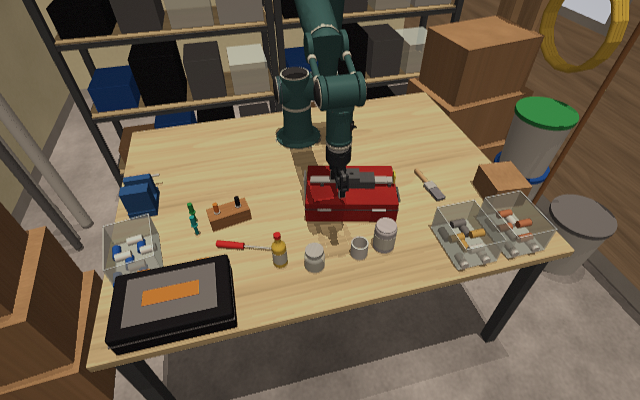

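View pics/side.png

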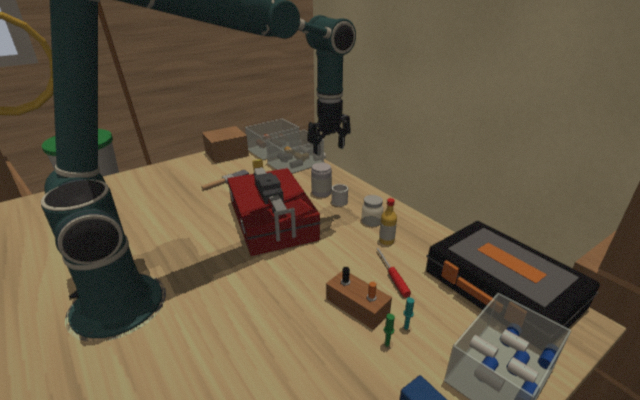

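The scene view shows the orange knob at (215,207) and the black one at (237,201), both in the rack. Green and turquoise look-alikes stand at (191,210) and (196,225). In the side view orange is at (372,290), black at (346,274), green at (389,325) and turquoise at (408,308). The chest's keeper is at side (285,222) and the yellow tab near (257,163). I choose the orange knob in the rack, and measure it next.

```bash
python3 - <<'E'
from h import *
for n in("scene","side"):
    c=np.load(n+".npy",allow_pickle=True).item(); X=cloud(c,T_of(c)); ok=c["range_z"]>0
    hsv=cv2.cvtColor(c["pixels"],cv2.COLOR_RGB2HSV); H,S,V=cv2.split(hsv)
    x,y,z=X[...,0],X[...,1],X[...,2]
    def rep(name,m):
        m=m&ok
        k,l,s,ce=cv2.connectedComponentsWithStats(m.astype(np.uint8))
        for i in range(1,k):
            if s[i,4]>12: p=X[l==i]; print(n,name,ce[i].round(1),s[i,4],np.percentile(p,[3,50,97],0).round(3).tolist())
    rep("orange",(H>6)&(H<16)&(S>170)&(V>120)&(z>.055)&(z<.12))
    rep("yellow",(H>18)&(H<32)&(S>120)&(z>.11)&(z<.18))
    red=((H<5)|(H>174))&(S>180)&(z>.092)&(z<.108)&ok
    p=X[red][:,:2].astype(np.float32); print("lid",len(p),cv2.minAreaRect(p))
    hs=(S<90)&(z>.143)&(z<.156)&ok; rep("house",hs)
    rk=(z>.05)&(z<.059)&(S>90)&ok; rep("rack",rk)
    k,l,s,ce=cv2.connectedComponentsWithStats(rk.astype(np.uint8))
    i=1+s[1:,4].argmax(); print("rackrect",cv2.minAreaRect(X[l==i][:,:2].astype(np.float32)))
c=np.load("side.npy",allow_pickle=True).item()
a=cv2.resize(c["pixels"][150:270,210:330],None,fx=5,fy=5,interpolation=cv2.INTER_CUBIC); b=cv2.resize(c["pixels"][255:345,320:440][:, :],(200,150)) 
cv2.imwrite("pics/c1.png",a[:,:,::-1])
E
```

```text
scene orange [169.6 292.6] 739 [[0.809, -0.625, 0.092], [0.831, -0.552, 0.095], [0.853, -0.477, 0.099]]
scene yellow [557.7  61.2] 412 [[-0.216, 1.48, 0.131], [-0.124, 1.5, 0.153], [0.027, 1.564, 0.178]]
scene yellow [393.7 176.4] 31 [[0.543, 0.25, 0.123], [0.564, 0.254, 0.145], [0.574, 0.26, 0.156]]
scene yellow [277.6 242.7] 40 [[0.739, -0.228, 0.111], [0.746, -0.216, 0.115], [0.75, -0.206, 0.129]]
lid 2181 ((0.5140758156776428, 0.10213399678468704), (0.3386003077030182, 0.22824914753437042), 74.27838897705078)
scene house [9.6 9.4] 56 [[-2.206, -1.801, 0.143], [-1.986, -1.793, 0.149], [-1.781, -1.782, 0.156]]
scene house [272.6  45.2] 16 [[-0.78, -0.009, 0.146], [-0.77, 0.012, 0.152], [-0.757, 0.026, 0.156]]
scene house [279.9  44.9] 17 [[-0.786, 0.039, 0.144], [-0.77, 0.056, 0.148], [-0.758, 0.075, 0.154]]
scene house [61.9 67.3] 27 [[-0.8, -1.187, 0.145], [-0.77, -1.166, 0.152], [-0.757, -1.15, 0.156]]
scene house [297.5 115.7] 39 [[0.053, -0.041, 0.143], [0.063, -0.008, 0.15], [0.071, 0.028, 0.156]]
scene house [353.1 174. ] 137 [[0.487, 0.087, 0.144], [0.517, 0.109, 0.15], [0.
[... 4887 characters left out ...]
ck [285.3 234.1] 27 [[0.449, -0.069, 0.05], [0.463, -0.061, 0.054], [0.479, -0.056, 0.058]]
side rack [260.5 239.2] 69 [[0.359, -0.053, 0.05], [0.391, -0.041, 0.055], [0.432, -0.026, 0.058]]
side rack [468.4 286.2] 208 [[0.703, -0.577, 0.05], [0.708, -0.522, 0.056], [0.718, -0.445, 0.059]]
side rack [358.9 293. ] 1111 [[0.44, -0.44, 0.052], [0.475, -0.373, 0.055], [0.521, -0.3, 0.057]]
side rack [408.  314.5] 34 [[0.517, -0.5, 0.05], [0.521, -0.495, 0.054], [0.531, -0.484, 0.059]]
side rack [388.3 331.4] 42 [[0.445, -0.508, 0.05], [0.452, -0.502, 0.052], [0.466, -0.489, 0.058]]
rackrect ((0.4816766381263733, -0.3671683371067047), (0.07327660918235779, 0.1509830355644226), 11.482879638671875)
```

View pics/c1.png

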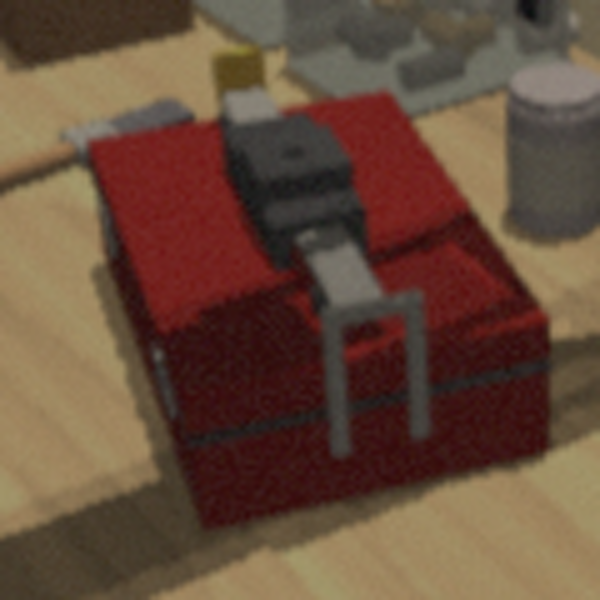

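The crop shows the keeper eye at the chest's -y end (side view about (285,215)) and the housing top with its dark pin hole at side pixel (269,180). The bar is drawn back to the yellow tab at (257,163). Next I use the wrist camera from where the arm stands.

```bash
cat >> h.py <<'E'
from scipy.spatial.transform import Rotation as R
def wrist():
    s=ctrl.get_state(); c=cap("wrist"); W=np.eye(4)
    W[:3,:3]=R.from_euler("xyz",s["orientation"],degrees=True).as_matrix(); W[:3,3]=s["position"]
    return c,W@c["hand_eye"],s
E
python3 - <<'E'
from h import *
c,T,s=wrist(); save(c,"pics/w0.png"); print(c["f"],T.round(3).tolist(), c["hand_eye"].round(3).tolist())
E
```

```text
284.7631334876091 [[1.0, 0.0, -0.003, 0.674], [-0.001, -0.962, -0.274, 0.069], [-0.003, 0.274, -0.962, 0.373], [0.0, 0.0, 0.0, 1.0]] [[-0.001, -0.962, -0.274, 0.069], [1.0, -0.0, -0.001, -0.001], [0.001, -0.274, 0.962, -0.126], [0.0, 0.0, 0.0, 1.0]]
```

View pics/w0.png

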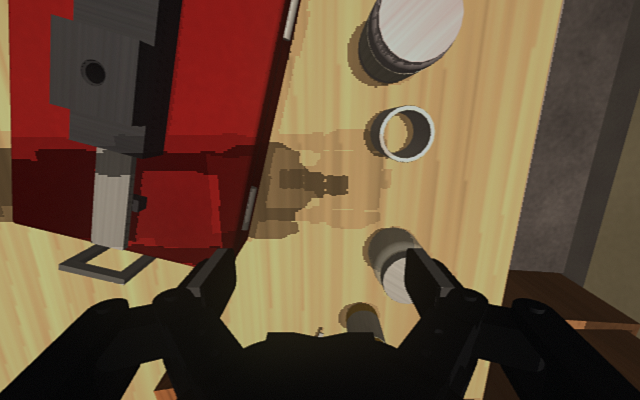

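The wrist view shows the pin hole in the housing at (94,72), the bar running to the keeper at (105,262), and the bystanders clear to the right. Now to above the orange pin.

Emit:
{"method": "jog_arm", "body": {
  "series": "-0.06 -0.027 0 0 0 0 0.06; -0.12 -0.054 0 0 0 0 0.06; -0.18 -0.082 0 0 0 0 0.06; -0.23 -0.105 0 0 0 0 0.06; -0.28 -0.127 0 0 0 0 0.06",
  "newtons": 40
}}

```text
time: 0.78
position: [0.5466, -0.2817, 0.248]
orientation: [-180.0, -0.0, 90.0]
contact_force: [1.0, 0.3, 0.1]
gripper_width: 0.06
gripper_force: 0.0
```

Emit:
{"method": "jog_arm", "body": {
  "series": "-0.05 -0.02 0 0 0 0 0.06; -0.09 -0.04 0.01 0 0 0 0.06; -0.12 -0.058 0.028 0 0 0 0.06; -0.12 -0.058 0.028 0 0 0 0.06"
}}

```text
time: 1.27
position: [0.4874, -0.4012, 0.2178]
orientation: [-179.8, -0.1, 89.8]
contact_force: [0.7, 0.7, 0.2]
gripper_width: 0.0602
gripper_force: 0.0
```

```bash
python3 - <<'E'
from h import *
c,T,s=wrist(); print(s["time"],s["position"],s["orientation"],s["gripper_width"])
H,S,V=cv2.split(cv2.cvtColor(c["pixels"],cv2.COLOR_RGB2HSV)); X=cloud(c,T); z=X[...,2]
m=((H>4)&(H<17)&(S>150)&(V>90)&(z>.062)&(z<.12)).astype(np.uint8)
k,l,st,ce=cv2.connectedComponentsWithStats(m)
for i in range(1,k):
    if st[i,4]>30:
        p=X[l==i]; zt=np.percentile(p[:,2],95); t=(l==i)&(z>zt-.004); vv,uu=np.nonzero(t)
        (a,b),r=cv2.minEnclosingCircle(np.stack([uu,vv],1).astype(np.float32))
        print(ce[i],st[i],zt,"top px",a,b,r,ray(c,T,a,b,.100),np.median(X[t],0))
save(c,"pics/w1.png")
E
```

```text
1.275 [ 0.48743108 -0.40118099  0.21778453] [-1.79798315e+02 -1.41236763e-01  8.97945338e+01] 0.06017762954859834
[546.996875 251.89375 ] [539 235  17  35 320] 0.08072179981813185 top px 547.0 252.0 18.788393020629883 [ 0.69671532 -0.44938045  0.1       ] [ 0.71411762 -0.45918019  0.07962169]
[629.58408216 359.92618742] [ 611  297   29  101 1558] 0.09568466584256154 top px 634.5 347.0 50.20219039916992 [ 0.80910196 -0.55654296  0.1       ] [ 0.81422305 -0.58322726  0.09468534]
```

View pics/w1.png

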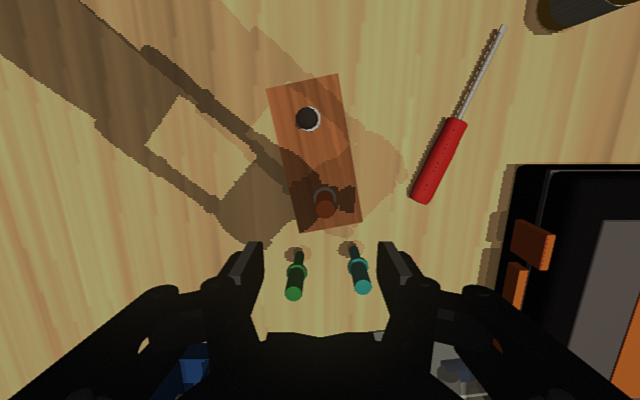

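The orange pin, shaded by the gripper, is at about (325,205) with its collar at (325,192). The black pin is at (307,118), green at (294,292) and turquoise at (362,285). I measure it with depth and relaxed colour limits.

```bash
python3 - <<'E'
from h import *
c,T,s=wrist(); X=cloud(c,T); z=X[...,2]; print(s["position"],s["orientation"])
v,u=np.indices(z.shape)
for nm,(u0,v0) in dict(orange=(325,205),black=(307,118)).items():
    m=(abs(u-u0)<25)&(abs(v-v0)<25)&(z>.092)&(z<.115)
    p=np.stack([u[m],v[m]],1).astype(np.float32); (a,b),r=cv2.minEnclosingCircle(p)
    print(nm,m.sum(),a,b,r,"depth",((X[m].min(0)+X[m].max(0))/2).round(4),np.median(X[m],0).round(4),"ray",ray(c,T,a,b,.1).round(4),c["pixels"][v0,u0])
    hs=(u-u0)**2+(v-v0)**2<0
rk=(z>.051)&(z<.059)&(u>250)&(u<370)&(v>60)&(v<240); print(cv2.minAreaRect(X[rk][:,:2].astype(np.float32)))
E
```

```text
[ 0.48872386 -0.40030879  0.21885886] [-1.79893638e+02 -1.17862671e-01  8.98617635e+01]
orange 316 322.5 208.5 10.12432861328125 depth [ 0.4895 -0.4066  0.0969] [ 0.4899 -0.406   0.0999] ray [ 0.4894 -0.406   0.1   ] [84 40 19]
black 367 304.5 119.0 11.10190200805664 depth [ 0.4745 -0.3289  0.0981] [ 0.4743 -0.3288  0.0998] ray [ 0.4746 -0.3288  0.1   ] [44 35 31]
((0.4819207191467285, -0.3681791424751282), (0.07025144249200821, 0.1503789871931076), 11.024024963378906)
```

Emit:
{"method": "jog_arm", "body": {
  "series": "-0.0065 0 0.05 0 0 0 0.05; -0.0065 0 0.09 0 0 0 0.045; -0.0065 0 0.12 0 0 0 0.04; -0.0065 0 0.137 0 0 0 0.04; -0.0065 0 0.137 0 0 0 0.04"
}}

```text
time: 2.0
position: [0.4901, -0.4053, 0.0825]
orientation: [-179.9, -0.1, 90.1]
contact_force: [-0.8, -0.1, 0.7]
gripper_width: 0.0403
gripper_force: 0.0
```

Emit:
{"method": "jog_arm", "body": {
  "series": "0 0 0 0 0 0 0.0; 0 0 0 0 0 0 0.0; 0 0 0 0 0 0 0.0; 0 0 0 0 0 0 0.0",
  "newtons": 50
}}

```text
time: 2.5
position: [0.4914, -0.4075, 0.0854]
orientation: [179.8, 0.1, 90.0]
contact_force: [1.2, 1.2, 5.3]
gripper_width: 0.0168
gripper_force: 49.1
```

Emit:
{"method": "jog_arm", "body": {
  "series": "0 0 -0.02 0 0 0 0; 0 0 -0.06 0 0 0 0; 0 0 -0.12 0 0 0 0; 0.03 0 -0.17 0 0 0 0; 0.08 0.004 -0.18 0 0 0 0"
}}

```text
time: 3.12
position: [0.4954, -0.3283, 0.2688]
orientation: [179.6, 0.3, 89.8]
contact_force: [1.0, 1.3, -1.0]
gripper_width: 0.0165
gripper_force: 50.1
```

```bash
python3 - <<'E'
from h import *
c,T,s=wrist(); print(s["position"],s["contact_force"],s["gripper_width"],s["gripper_force"])
X=cloud(c,T); v,u=np.indices(X.shape[:2]); Tc=np.linalg.inv(T)
H,S,V=cv2.split(cv2.cvtColor(c["pixels"],cv2.COLOR_RGB2HSV))
z=c["range_z"]; m=(abs(u-320)<60)&(v>120)&(z>0.05)&(z<.26)&(v<300)
print(m.sum(), u[m].mean() if m.any() else 0)
# tool-frame points of things between the fingers
P=cloud(c,c["hand_eye"]); q=P[(abs(P[...,1])<.02)&(abs(P[...,0])<.03)&(P[...,2]>.02)&(P[...,2]<.1)&(z>0)]
for a in np.arange(.02,.1,.005):
    w=q[(q[:,2]>=a)&(q[:,2]<a+.005)]
    if len(w): print(a.round(3),len(w),w.min(0).round(4),w.max(0).round(4))
E
```

```text
[ 0.4953537  -0.3283122   0.26879144] [ 0.98161205  1.29610131 -0.99978188] 0.01646277814524772 50.126187801361084
6598 319.64610488026676
0.02 138 [ 0.0031 -0.0109  0.02  ] [0.0116 0.0067 0.025 ]
0.025 243 [ 0.0026 -0.0123  0.025 ] [0.0123 0.0092 0.0299]
0.03 5 [ 0.0073 -0.0106  0.0303] [ 0.0113 -0.0012  0.0307]
0.04 1 [ 0.0065 -0.0019  0.0449] [ 0.0065 -0.0019  0.0449]
0.045 30 [ 0.0034 -0.0058  0.0462] [0.0065 0.0033 0.0499]
0.05 38 [ 0.0015 -0.0073  0.0502] [0.0064 0.0041 0.055 ]
0.055 38 [ 0.001  -0.0074  0.055 ] [0.0063 0.0042 0.0596]
0.06 39 [ 0.0012 -0.0068  0.06  ] [0.0064 0.0044 0.0648]
0.065 35 [ 0.0024 -0.007   0.065 ] [0.0065 0.0038 0.0698]
0.07 22 [ 0.0022 -0.0071  0.0704] [0.0063 0.0038 0.0741]
```

Emit:
{"method": "jog_arm", "body": {
  "series": "0.06 0 0 0 0 0 0; 0.12 0.004 0 0 0 0 0; 0.18 0.008 0 0 0 0 0; 0.24 0.011 0 0 0 0 0; 0.30 0.014 0 0 0 0 0"
}}

```text
time: 3.8
position: [0.507, -0.0249, 0.2629]
orientation: [-179.9, 0.0, 90.0]
contact_force: [0.5, 0.1, -1.2]
gripper_width: 0.0167
gripper_force: 50.0
```

Emit:
{"method": "jog_arm", "body": {
  "series": "0.05 0 0 0 0 0.14 0; 0.08 0 0 0 0 0.274 0; 0.08 0 0 0 0 0.274 0; 0.08 0 0 0 0 0.274 0"
}}

```text
time: 4.3
position: [0.5075, 0.0529, 0.2629]
orientation: [-180.0, 0.1, 74.4]
contact_force: [-0.3, -0.2, -0.7]
gripper_width: 0.0164
gripper_force: 50.0
```

```bash
cat > hole.py <<'E'
from h import *
c,T,s=wrist(); print(s["time"],s["position"],s["orientation"],s["contact_force"])
save(c,"pics/whole.png")
TW=T@np.linalg.inv(c["hand_eye"]); he=c["hand_eye"]
X=cloud(c,T); v,u=np.indices(X.shape[:2]); z=X[...,2]
top=(z>.144)&(z<.158)&(abs(X[...,0]-.51)<.06)&(abs(X[...,1]-.10)<.06)
print("top",top.sum(),cv2.minAreaRect(X[top][:,:2].astype(np.float32)),np.median(z[top]))
g=cv2.cvtColor(c["pixels"],cv2.COLOR_RGB2GRAY)
lo=(z<.148)|(g<25)
# hole: low-depth blob enclosed by the housing top
hull=cv2.convexHull(np.stack([u[top],v[top]],1).astype(np.int32)); hm=np.zeros(g.shape,np.uint8); cv2.fillConvexPoly(hm,hull,1)
hm=cv2.erode(hm,np.ones((9,9)))
m=(hm>0)&(~top)
k,l,st,ce=cv2.connectedComponentsWithStats(m.astype(np.uint8))
for i in range(1,k):
    if st[i,4]>30:
        vv,uu=np.nonzero(l==i);(a,b),(w,h),an=cv2.fitEllipse(np.stack([uu,vv],1).astype(np.float32)) if 0 else cv2.minAreaRect(np.stack([uu,vv],1).astype(np.float32))
        P=ray(c,T,a,b,.151); print("hole?",st[i],(a,b),w,h,"world",P.round(4),"tool",(np.linalg.inv(TW)@np.r_[P,1])[:3].round(4))
P=cloud(c,he); q=P[(abs(P[...,1])<.02)&(abs(P[...,0])<.03)&(P[...,2]>.045)&(P[...,2]<.08)&(c["range_z"]>0)]
if len(q): print("shank",q.min(0).round(4),q.max(0).round(4))
E
python3 hole.py
```

```text
4.3 [0.50754846 0.05291081 0.26288427] [-1.79952498e+02  6.36747148e-02  7.43919086e+01] [-0.26742763 -0.1820439  -0.71325175]
top 5218 ((0.5095430612564087, 0.10331723839044571), (0.060220178216695786, 0.060170531272888184), 74.0989761352539) 0.15094296358004042
hole? [300 138  16  17 213] (307.5, 146.0) 16.0 15.0 world [0.5097 0.1036 0.151 ] tool [ 0.0495 -0.0114  0.1118]
shank [ 0.0007 -0.0073  0.0451] [0.0063 0.0045 0.0735]
```

View pics/whole.png

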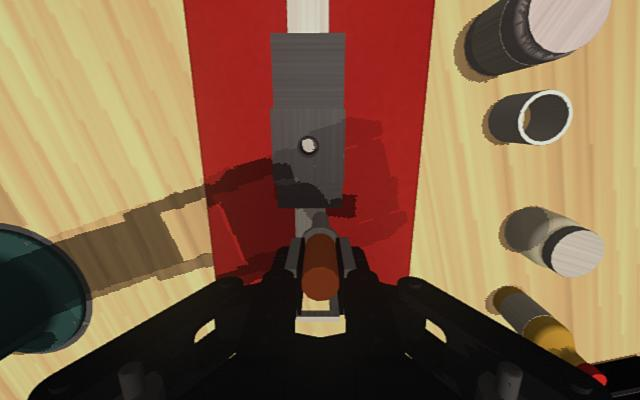

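The hole shows at (308,146) in the housing top, and the orange knob held in the jaws is at about (320,265). I move over the hole and come down to just above the mouth.

Emit:
{"method": "jog_arm", "body": {
  "series": "0.03 -0.006 0 0 0 0 0; 0.049 -0.010 0 0 0 0 0; 0.049 -0.010 0.01 0 0 0 0; 0.049 -0.010 0.016 0 0 0 0; 0.049 -0.010 0.016 0 0 0 0"
}}

```text
time: 4.97
position: [0.5108, 0.1026, 0.246]
orientation: [-179.9, 0.1, 74.3]
contact_force: [-0.5, 0.5, -1.0]
gripper_width: 0.0166
gripper_force: 50.0
```

```bash
python3 hole.py; python3 - <<'E'
import cv2
cv2.imwrite("pics/wc.png",cv2.resize(cv2.imread("pics/whole.png")[150:270,250:390],None,fx=5,fy=5))
E
```

```text
4.975 [0.51084622 0.10259181 0.24598269] [-1.79879314e+02  7.72465912e-02  7.42693506e+01] [-0.45647527  0.5076003  -1.03665001]
top 4258 ((0.5095542669296265, 0.10331253707408905), (0.060565754771232605, 0.060166459530591965), 74.55562591552734) 0.1509509382868371
hole? [291 201  58  39 844] (319.5, 220.0) 38.0 57.0 world [0.5067 0.0945 0.151 ] tool [-0.0088 -0.0016  0.095 ]
shank [ 0.0009 -0.0073  0.0456] [0.0061 0.0044 0.0745]
```

View pics/wc.png

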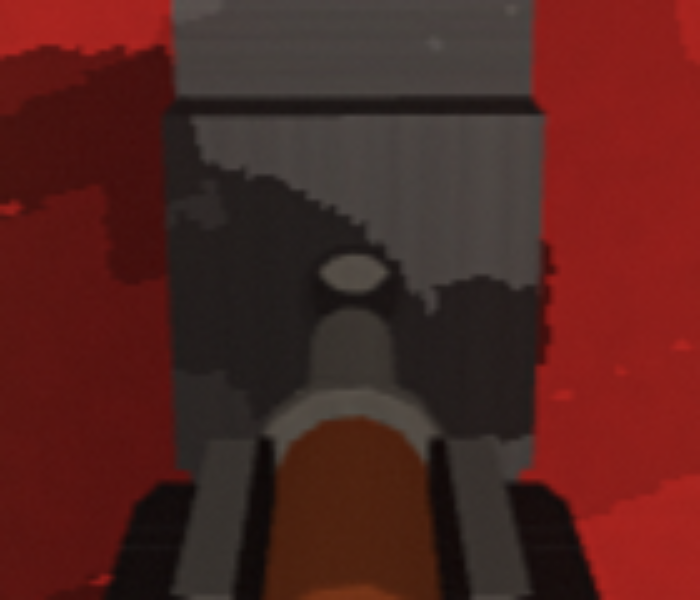

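The crop shows the shank and the hole centred on the same column (about 352 in the crop), with the bright bar visible in the hole at (355,272). Alignment also agrees in depth, so I lower the pin.

Emit:
{"method": "jog_arm", "body": {
  "series": "0 0 0.010 0 0 0 0; 0 0 0.017 0 0 0 0; 0 0 0.022 0 0 0 0; 0 0 0.027 0 0 0 0; 0 0 0.032 0 0 0 0"
}}

```text
time: 5.65
position: [0.5117, 0.1034, 0.215]
orientation: [180.0, -0.0, 74.3]
contact_force: [-0.4, 0.6, -1.1]
gripper_width: 0.0165
gripper_force: 50.0
```

Emit:
{"method": "jog_arm", "body": {
  "series": "0 0 0.004 0 0 0 0; 0 0 0.007 0 0 0 0; 0 0 0.010 0 0 0 0; 0 0 0.012 0 0 0 0; 0 0 0.013 0 0 0 0"
}}

```text
time: 6.28
position: [0.5116, 0.1034, 0.2022]
orientation: [-180.0, 0.0, 74.3]
contact_force: [-0.3, -0.2, -1.5]
gripper_width: 0.0164
gripper_force: 50.0
```

Emit:
{"method": "jog_arm", "body": {
  "series": "0 0 0.001 0 0 0 0; 0 0 0.002 0 0 0 0; 0 0 0.002 0 0 0 0; 0 0 0.002 0 0 0 0"
}}

```text
time: 6.78
position: [0.512, 0.1035, 0.2012]
orientation: [180.0, -0.0, 74.3]
contact_force: [-2.0, -0.7, 6.1]
gripper_width: 0.0166
gripper_force: 50.7
```

Emit:
{"method": "jog_arm", "body": {
  "series": "0 0 -0.001 0 0 0 0.03; 0 0 -0.001 0 0 0 0.05; 0 0 -0.001 0 0 0 0.05; 0 0 -0.02 0 0 0 0.05; 0 0 -0.06 0 0 0 0.05"
}}

```text
time: 7.4
position: [0.5104, 0.1032, 0.2598]
orientation: [-179.8, 0.1, 74.3]
contact_force: [-0.2, -0.0, 0.4]
gripper_width: 0.05
gripper_force: 0.0
```

```bash
cat > look.py <<'E'
from h import *
out=[]
for n in("scene","side"):
    c=cap(n); X=cloud(c,T_of(c)); H,S,V=cv2.split(cv2.cvtColor(c["pixels"],cv2.COLOR_RGB2HSV)); x,y,z=X[...,0],X[...,1],X[...,2]
    near=(c["range_z"]>0)&(np.hypot(x-.5095,y-.1033)<.03)
    m=near&(z>.155)&(z<.235)&(H>3)&(H<18)&(S>130)
    if m.sum(): print(n,"knob",m.sum(),np.median(X[m],0).round(4),"z",np.percentile(z[m],[2,98]).round(4))
    m=(c["range_z"]>0)&(H>18)&(H<34)&(S>110)&(z>.124)&(z<.16)&(abs(x-.54)<.06)&(abs(y-.22)<.09)
    if m.sum(): print(n,"tab",m.sum(),((np.percentile(X[m],3,0)+np.percentile(X[m],97,0))/2).round(4),np.percentile(z[m],98).round(4))
    out.append(cv2.resize(c["pixels"][110:250,280:420] if n=="scene" else c["pixels"][120:260,200:340],(400,400)))
cv2.imwrite("pics/look.png",np.hstack(out)[:,:,::-1])
s=ctrl.get_state(); print(s["time"],s["position"],s["contact_force"],s["gripper_width"])
E
python3 look.py
```

```text
scene knob 51 [0.5192 0.101  0.2033] z [0.1777 0.2169]
scene tab 29 [0.5569 0.2552 0.1415] 0.1546
side knob 62 [0.5066 0.0985 0.1992] z [0.1791 0.2154]
side tab 79 [0.5506 0.2555 0.1388] 0.153
7.5 [0.51495024 0.10387097 0.26686278] [ 0.04366353 -0.11364589  0.79056676] 0.05008198251787695
```

View pics/look.png

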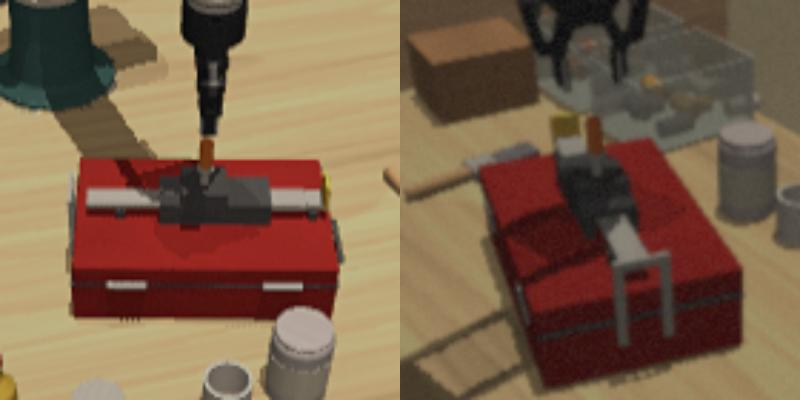

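The pin stands upright in the housing, knob at about (205,152) in the left crop and (595,135) in the right, with its top at 0.216 m. So it rests on the bar. The yellow tab is at (326,190) and (565,125). I go behind the tab with closed fingers.

Emit:
{"method": "jog_arm", "body": {
  "series": "0.06 0 -0.01 0 0 0 0.03; 0.12 0 -0.01 0 0 0 0.01; 0.18 0 -0.01 0 0 0 0; 0.205 0 -0.01 0 0 0 0; 0.205 0 -0.01 0 0 0 0",
  "newtons": 30
}}

```text
time: 8.12
position: [0.5672, 0.302, 0.2702]
orientation: [-180.0, 0.0, 74.4]
contact_force: [0.2, -0.5, 0.3]
gripper_width: 0.0001
gripper_force: 0.0
```

Emit:
{"method": "jog_arm", "body": {
  "series": "0 0 0.05 0 0 0 0; 0 0 0.09 0 0 0 0; 0 0 0.115 0 0 0 0; 0 0 0.123 0 0 0 0; 0 0 0.123 0 0 0 0"
}}

```text
time: 8.75
position: [0.5672, 0.2997, 0.1477]
orientation: [-180.0, 0.0, 74.2]
contact_force: [-0.6, 0.1, -0.3]
gripper_width: -0.0
gripper_force: 0.0
```

```bash
python3 look.py; python3 - <<'E'
from h import *
s=ctrl.get_state();d=s["position"][:2]-[.5095,.1033];a=np.radians(s["orientation"][2]);print("along",d@[np.cos(np.radians(74.3)),np.sin(np.radians(74.3))],"across",d@[np.sin(np.radians(74.3)),-np.cos(np.radians(74.3))],s["position"],s["orientation"])
E
```

```text
scene knob 48 [0.5186 0.1016 0.2045] z [0.181  0.2171]
scene tab 32 [0.5568 0.2556 0.1402] 0.1553
side knob 62 [0.5065 0.0977 0.2015] z [0.1805 0.2166]
side tab 83 [0.5499 0.2643 0.1393] 0.1533
8.85 [0.56819541 0.30066618 0.14918945] [ 0.87140338  0.40404159 -0.29797522] -0.0001338037280661571
along 0.20588579763145481 across 0.0030982146307982836 [0.56819541 0.30066618 0.14918945] [ 1.79875938e+02 -9.81551906e-02  7.42707751e+01]
```

Emit:
{"method": "jog_arm", "body": {
  "series": "-0.015 -0.002 0 0 0 0 0; -0.022 -0.002 0 0 0 0 0; -0.025 -0.002 0 0 0 0 0; -0.027 -0.002 0 0 0 0 0; -0.029 -0.002 0 0 0 0 0"
}}

```text
time: 9.48
position: [0.5574, 0.2733, 0.1473]
orientation: [180.0, -0.0, 74.3]
contact_force: [0.3, -0.9, -0.2]
gripper_width: 0.0003
gripper_force: 0.0
```

Emit:
{"method": "jog_arm", "body": {
  "series": "-0.0015 0 0 0 0 0 0; -0.003 0 0 0 0 0 0; -0.0045 0 0 0 0 0 0; -0.006 0 0 0 0 0 0; -0.0075 0 0 0 0 0 0"
}}

```text
time: 10.1
position: [0.5553, 0.2663, 0.1472]
orientation: [180.0, -0.0, 74.3]
contact_force: [1.2, 4.2, -1.7]
gripper_width: 0.0001
gripper_force: 1.9
```

Emit:
{"method": "jog_arm", "body": {
  "series": "-0.0025 0 0 0 0 0 0; -0.005 0 0 0 0 0 0; -0.0075 0 0 0 0 0 0; -0.010 0 0 0 0 0 0; -0.0125 0 0 0 0 0 0"
}}

```text
time: 10.72
position: [0.5519, 0.2539, 0.1472]
orientation: [180.0, -0.0, 74.3]
contact_force: [1.4, 3.7, -2.9]
gripper_width: 0.0003
gripper_force: 1.9
```

```bash
python3 look.py
```

```text
scene knob 49 [0.5187 0.1068 0.2008] z [0.181  0.2179]
scene tab 31 [0.5517 0.2384 0.1403] 0.1548
side knob 63 [0.5064 0.1042 0.1994] z [0.1822 0.216 ]
side tab 81 [0.5448 0.2395 0.1393] 0.153
10.825 [0.55178254 0.25356338 0.14727284] [ 0.93979287  1.79101778 -1.53014807] -0.00016283674610393604
```

Emit:
{"method": "jog_arm", "body": {
  "series": "-0.001 0 0 0 0 0 0; -0.002 0 0 0 0 0 0; -0.003 0 0 0 0 0 0; -0.004 0 0 0 0 0 0; -0.005 0 0 0 0 0 0"
}}

```text
time: 11.45
position: [0.5506, 0.2493, 0.1473]
orientation: [180.0, -0.0, 74.3]
contact_force: [2.2, 3.2, -3.0]
gripper_width: -0.0002
gripper_force: 1.9
```

Emit:
{"method": "jog_arm", "body": {
  "series": "-0.0008 0 0 0 0 0 0; -0.0016 0 0 0 0 0 0; -0.0024 0 0 0 0 0 0; -0.0032 0 0 0 0 0 0"
}}

```text
time: 11.95
position: [0.5497, 0.2461, 0.1473]
orientation: [180.0, -0.0, 74.3]
contact_force: [2.0, 2.7, -3.1]
gripper_width: 0.0002
gripper_force: 1.9
```

```bash
python3 look.py
```

```text
scene knob 49 [0.5181 0.1065 0.2017] z [0.1785 0.217 ]
scene tab 28 [0.5533 0.2296 0.142 ] 0.1565
side knob 62 [0.5063 0.1036 0.2007] z [0.1812 0.2167]
side tab 82 [0.5418 0.2326 0.139 ] 0.1528
12.05 [0.54966777 0.24602022 0.14728294] [ 1.92376556  3.34335678 -2.94996452] -6.758354677434244e-05
```

Emit:
{"method": "jog_arm", "body": {
  "series": "-0.0008 0 0 0 0 0 0; -0.0016 0 0 0 0 0 0; -0.0024 0 0 0 0 0 0; -0.0032 0 0 0 0 0 0"
}}

```text
time: 12.55
position: [0.5489, 0.2431, 0.1473]
orientation: [180.0, -0.0, 74.3]
contact_force: [2.6, 3.1, -4.0]
gripper_width: 0.0002
gripper_force: 1.9
```

Emit:
{"method": "jog_arm", "body": {
  "series": "-0.0008 0 0 0 0 0 0; -0.0016 0 0 0 0 0 0; -0.0024 0 0 0 0 0 0"
}}

```text
time: 12.92
position: [0.5482, 0.2407, 0.1473]
orientation: [180.0, 0.0, 74.3]
contact_force: [2.6, 2.8, -3.1]
gripper_width: -0.0003
gripper_force: 1.9
```

```bash
python3 look.py | grep -v scene
```

```text
side knob 64 [0.5065 0.1048 0.2   ] z [0.1815 0.2154]
side tab 80 [0.5405 0.2291 0.1394] 0.1533
13.025 [0.54815487 0.24065088 0.14732552] [ 2.2138071   2.3445006  -2.29515012] 0.00018213317370029556
```

Emit:
{"method": "jog_arm", "body": {
  "series": "-0.0008 0 0 0 0 0 0; -0.0016 0 0 0 0 0 0; -0.0024 0 0 0 0 0 0; -0.003 0 0 0 0 0 0"
}}

```text
time: 13.52
position: [0.5474, 0.2379, 0.1473]
orientation: [180.0, 0.0, 74.3]
contact_force: [1.7, 2.9, -2.4]
gripper_width: -0.0
gripper_force: 1.9
```

```bash
python3 look.py | grep side
```

```text
side knob 63 [0.5066 0.1042 0.199 ] z [0.1813 0.2157]
side tab 76 [0.5395 0.2256 0.1388] 0.1522
```

Emit:
{"method": "jog_arm", "body": {
  "series": "-0.0008 0 0 0 0 0 0; -0.0016 0 0 0 0 0 0; -0.0024 0 0 0 0 0 0; -0.003 0 0 0 0 0 0"
}}

```text
time: 14.12
position: [0.5466, 0.235, 0.1473]
orientation: [180.0, -0.0, 74.3]
contact_force: [2.2, 3.8, -1.1]
gripper_width: 0.0001
gripper_force: 1.9
```

```bash
python3 look.py | grep side
```

```text
side knob 63 [0.5063 0.1045 0.1992] z [0.1821 0.2158]
side tab 78 [0.5375 0.2218 0.14  ] 0.154
```

Emit:
{"method": "jog_arm", "body": {
  "series": "-0.0008 0 0 0 0 0 0; -0.0016 0 0 0 0 0 0; -0.0024 0 0 0 0 0 0; -0.003 0 0 0 0 0 0"
}}

```text
time: 14.72
position: [0.5458, 0.2321, 0.1473]
orientation: [180.0, -0.0, 74.3]
contact_force: [1.2, 3.1, -1.8]
gripper_width: -0.0003
gripper_force: 1.9
```

```bash
python3 look.py | grep side
```

```text
side knob 62 [0.5054 0.104  0.1995] z [0.1821 0.216 ]
side tab 81 [0.5372 0.2196 0.1396] 0.1544
```

Emit:
{"method": "jog_arm", "body": {
  "series": "-0.0008 0 0 0 0 0 0; -0.0016 0 0 0 0 0 0; -0.0024 0 0 0 0 0 0; -0.003 0 0 0 0 0 0"
}}

```text
time: 15.32
position: [0.5449, 0.2291, 0.1473]
orientation: [180.0, 0.0, 74.3]
contact_force: [1.4, 1.7, -2.2]
gripper_width: 0.0001
gripper_force: 1.4
```

```bash
python3 look.py | grep side
```

```text
side knob 65 [0.5063 0.1041 0.1978] z [0.1805 0.2156]
side tab 76 [0.5359 0.2171 0.1389] 0.152
```

Emit:
{"method": "jog_arm", "body": {
  "series": "-0.0008 0 0 0 0 0 0; -0.0016 0 0 0 0 0 0; -0.0024 0 0 0 0 0 0; -0.003 0 0 0 0 0 0"
}}

```text
time: 15.92
position: [0.5441, 0.2263, 0.1473]
orientation: [180.0, -0.0, 74.3]
contact_force: [2.3, 2.9, -0.3]
gripper_width: 0.0004
gripper_force: 1.4
```

```bash
python3 look.py | grep side
```

```text
side knob 64 [0.5065 0.1038 0.2   ] z [0.1806 0.2156]
side tab 78 [0.5357 0.2139 0.1393] 0.1533
```

Emit:
{"method": "jog_arm", "body": {
  "series": "-0.0008 0 0 0 0 0 0; -0.0016 0 0 0 0 0 0; -0.0024 0 0 0 0 0 0; -0.003 0 0 0 0 0 0"
}}

```text
time: 16.52
position: [0.5432, 0.2234, 0.1473]
orientation: [-180.0, -0.0, 74.3]
contact_force: [1.9, 1.6, -0.8]
gripper_width: -0.0
gripper_force: 1.3
```

```bash
python3 look.py | grep side
```

```text
side knob 65 [0.5055 0.0982 0.1824] z [0.1612 0.1967]
side tab 80 [0.5355 0.2086 0.1391] 0.1539
```

The knob top is now at 0.1967 m, against 0.196 m expected when seated, so the pin has dropped. I back off and check.

Emit:
{"method": "jog_arm", "body": {
  "series": "0.005 0 0 0 0 0 0; 0.02 0 0 0 0 0 0; 0.04 0 -0.02 0 0 0 0; 0.06 0 -0.07 0 0 0 0; 0.08 0 -0.13 0 0 0 0"
}}

```text
time: 17.25
position: [0.5639, 0.3012, 0.2759]
orientation: [-179.8, 0.2, 74.3]
contact_force: [1.3, -0.2, -0.1]
gripper_width: -0.0001
gripper_force: 0.0
```

Emit:
{"method": "jog_arm", "body": {
  "series": "0 0 -0.03 0 0 0 0; 0 0 -0.03 0 0 0 0; 0 0 -0.03 0 0 0 0"
}}

```text
time: 17.62
position: [0.5642, 0.3004, 0.3049]
orientation: [-179.9, 0.1, 74.3]
contact_force: [-0.7, -0.7, -1.1]
gripper_width: 0.0001
gripper_force: 0.0
```

```bash
python3 look.py
```

```text
scene knob 47 [0.5184 0.0993 0.1846] z [0.1617 0.1984]
scene tab 23 [0.5457 0.2073 0.1397] 0.1543
side knob 64 [0.5053 0.098  0.1827] z [0.161  0.1964]
side tab 73 [0.5351 0.2091 0.1393] 0.152
17.725 [0.56377977 0.29983192 0.30380342] [0.63438105 0.84635501 0.45440631] -0.00012051137978721218
```

View pics/look.png

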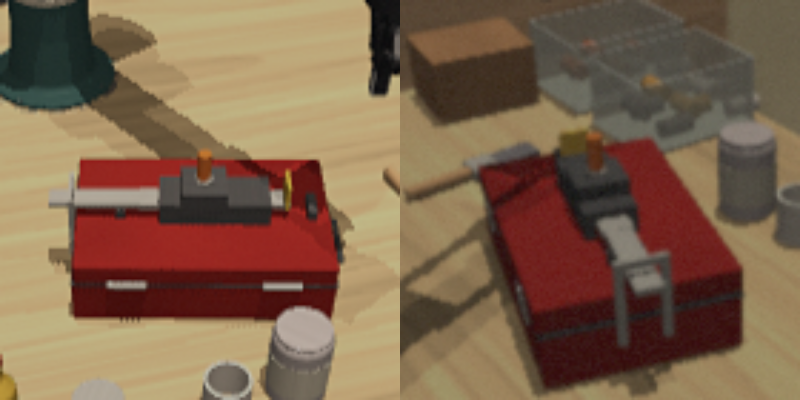

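The collar sits down on the housing (left crop (205,180)). The bar's nose reaches past the keeper (left crop (55,198), right crop (645,282)), and the arm is clear. I hand the job in.

```bash
python3 -c "
from cell import ctrl
print(ctrl.hand_in())"
```

```text
the job is handed in; nothing more can be done
None
```

The chest is locked and the job handed in at about 18 s: the orange-knobbed pin dropped with its collar down on the housing, the bar's end is through the keeper, pushing force stayed around 4 N in the readings, and the black pin and the other things were not touched.

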